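# Clamp the moulding and start the cycle

## Robot

A 6-joint arm with a two-finger parallel gripper is mounted at the origin on the work surface. World frame = base frame: x ahead of the robot, y to its left, z up, the work surface at z = 0. Lengths are in mm, angles in rad, forces in N, time in s.
With the tool pointing down it reaches from about 300 to 775 mm from the base axis. Payload 14.6 kg.
Tool frame: the origin (TCP) lies at the very end of the fingers, on their centre line; the grasp point (between the pads) lies 19 mm behind it; z points along the fingers, y is the line along which they close (so a half turn about z gives the same grasp; the last joint's range is limited). The gripper opens to 94 mm and grips with 3 to 60 N. Pads are 16 mm wide; open, the fingers measure 119 mm over their backs; the gripper's body (75 mm by 177 mm) begins 78 mm behind the grasp point.
Start: joints at [1.06, 0.3, 1.521, -0, 1.321, -0.067], TCP at [236.152, 496.711, 205.446] pointing down, gripper open.
Joint ranges: [-3.03, 3.03], [-0.79, 2.21], [0.23, 2.52], [-1.04, 4.18], [0, 3.07], [-2.55, 2.55]. Speed limits (rad/s): [2.22, 2.22, 2.57, 3.14, 3.14, 3.14].

## Interface

Orientations are given as [roll, pitch, yaw] about the fixed x, y, z axes, in that order (R = Rz(yaw) Ry(pitch) Rx(roll)).
In Python, from cell import manip gives the robot as it stands.
- The arm moves only by the tool servo_tool, never from a script. Its argument "rows" is a list of rows, each a list of 7 numbers: the turn, a rotation vector about the world's x, y, z in degrees, then the shift along the world's x, y, z in mm, then the closure, from 0 (fully open) to 1 (shut). In form: [[rx, ry, rz, dx, dy, dz, fingers], ...]. A call has 1 to 20 rows; each row shifts and turns the commanded pose from where the row before left it; what a row does not reach is not made up. A row lasts 1/8 s, in which the tool goes at most 62.5 mm and 10.7 degrees, less where a joint would pass 70% of its speed; a pose out of reach is approached as far as the arm can. A call with a gripper value outside its range is refused whole. The fingers move at their own pace and stop on an object; "grip_force" is the grip in N (left out, the last holds). Time passes only in rows, so rows that do not move let the fingers close. It gives the time, the measured TCP pose, the force, the opening and the grip force at its end, in the units of the state.
- manip.read_state(): the state, without advancing time (a new reading comes with each control period).
- manip.camera(name): name is "scene" or "top" or "wrist"; returns the picture (384x512x3 uint8, red, green, blue); there is no depth.
- manip.camera_info(name): a dict with "fx", "fy", "cx", "cy" (pixels), "position" and "rotation" of the camera in the world; the wrist camera has in their place "T_tool_cam" (4x4, takes a point from camera to tool coordinates, whose origin is the TCP and whose axes are the flange's). Camera axes: x right, y down, z forward; pixel columns grow to the right and rows downward; lengths in mm; the calibration is good to about 2 mm. A picture is of the moment at which its call begins: read the wrist's pose just before it. camera_info takes no time and is no camera call.
- manip.sign_off(): hands the job in; it is judged then, once.
The state is a dict: "clock": time; "joints": joint angles; "qd": joint speeds; "effort": joint torques, N m; "eef_pos": TCP position; "eef_rot": TCP orientation; "wrist_force": force on the tool from outside, world axes, zero at the start; "moment": the same for the moment, N m; "finger_gap": finger opening in mm; "finger_force": force on a finger pad.
Only numpy, scipy, OpenCV 4.12 (cv2) and the standard library are available. Lean on these libraries where they do the work, as an engineer would, in place of code of your own. Each camera call takes 0.05 s, during which the arm holds its last target. There are 200 camera calls.

## Task

Clamp the black moulding in the red nest: push the yellow clamp arm all the way down, then the blue clamp arm, and then press the green start button fully in, keep it in for a full second and let it come out again. Do not press the red stop button, leave the moulding lying in its nest, and leave everything else on the bench where it is.

Things in the scene. Friction and masses are not known exactly. Their poses are not given: they have to be found in the camera images.
- fixture: Fixed clamping fixture: aluminium plate 170 x 220 x 12 mm with a red nest block 98 x 148 mm on it, rim 48 mm above the table (corner lugs 52 mm). Origin: under the centre of the nest at table height; z up, x from the robot side of the nest to the side with the clamp hinges, y along its 220 mm length. It stands at any place and turn of up to 20 degrees.
- moulding: Loose black plastic moulding 70 x 120 x 36 mm (110 to 225 g) lying in the nest's pocket with 2 mm play; its top is 60 mm above the table. Origin: centre of its underside, 24 mm above the table; z up.
- yellow_clamp (a joint): Angle (rad) of the yellow clamp arm: 0 is raised 46 degrees above level, 0.8 is fully down (level, on its stop, its rubber foot about 1.5 mm above the moulding). Starts between 0 and 0.2. It grows as the arm is pushed down. Stiff hinge: it stays where it is left; moving it takes about 3 N straight down at 50 mm from the hinge. It has no latch or spring.
- yellow_hinge (a point): Middle of the yellow clamp's hinge pin, 77 mm above the table, between two steel cheeks whose tops are 86 mm above the table and 38 mm apart over their outsides. The frame is that of the fixture: the arm runs from here along -x (towards the robot) and is 85 mm long, 22 mm wide and 12 mm thick, its middle plane through the pin. The two clamps are side by side, 90 mm apart in y, in either order.
- yellow_pad (a point): Centre of the top of the yellow press pad (34 mm along the arm, 30 mm wide), on the arm 60 mm from the hinge pin and 10 mm above the arm's middle plane; it moves with the arm, and when fully down it is 87 mm above the table. x along the arm towards the hinge, z out of the pad.
- blue_clamp (a joint): Angle (rad) of the blue clamp arm: 0 is raised 46 degrees above level, 0.8 is fully down (level, on its stop, its rubber foot about 1.5 mm above the moulding). Starts between 0 and 0.2. It grows as the arm is pushed down. Stiff hinge: it stays where it is left; moving it takes about 3 N straight down at 50 mm from the hinge. It has no latch or spring.
- blue_hinge (a point): Middle of the blue clamp's hinge pin, 77 mm above the table, between two steel cheeks whose tops are 86 mm above the table and 38 mm apart over their outsides. The frame is that of the fixture: the arm runs from here along -x (towards the robot) and is 85 mm long, 22 mm wide and 12 mm thick, its middle plane through the pin. The two clamps are side by side, 90 mm apart in y, in either order.
- blue_pad (a point): Centre of the top of the blue press pad (34 mm along the arm, 30 mm wide), on the arm 60 mm from the hinge pin and 10 mm above the arm's middle plane; it moves with the arm, and when fully down it is 87 mm above the table. x along the arm towards the hinge, z out of the pad.
- panel: Fixed grey control box 100 x 170 x 50 mm with two push buttons 80 mm apart along its y, in either order. Origin: centre of its underside at table height, z up.
- green_button (a joint): Green start button: how far it is pressed in (m): 0 out, 0.008 fully in. Spring return; it starts to move at 1.5 N and is fully in at 5 N.
- green_button_top (a point): Centre of the top of the green button (32 mm across), 70 mm above the table when out; its black collar is 48 mm across and 62 mm above the table. Pressed straight down; z up.
- red_button (a joint): Red stop button (not to be pressed): how far it is pressed in (m): 0 out, 0.008 fully in. Spring return; it starts to move at 1.5 N and is fully in at 5 N.
- red_button_top (a point): Centre of the top of the red button (32 mm across), 70 mm above the table when out; its black collar is 48 mm across and 62 mm above the table. Pressed straight down; z up.
- spare: Bystander: a second black moulding like the one in the nest, 70 x 120 x 36 mm, lying on the table. Origin: centre of its underside.
- marker: Bystander: black and white marker pen, 120 x 16 mm, lying. Origin: centre of its underside.
- pliers: Bystander: pliers with blue handles, 165 mm long, 12 mm high, lying. Origin: on the table under the rivet.
- jar: Bystander: amber jar with a white cap, 60 mm across, 75 mm high. Origin: centre of its underside.
- bush: Bystander: brass bush 20 mm across, 22 mm high, standing on the fixture's plate beside the nest. Origin: centre of its underside.

How it is judged:
By the outcome, as a careful person would: the job done as asked, in the order asked, and still so for the second after the job is handed in, with the robot touching nothing.
It also fails if it takes over 48 s, if anything falls off the work surface, if the arm or the gripper's body presses on something with over 40 N, if the wrist force passes 120 N, or if a joint passes its speed limit or range.

## Working session

There is one attempt and no reset: what is moved stays moved. The work goes in short steps, Python scripts to look and compute and a tool call to move; the robot and the scene stay as the last step left them, time stands still between calls to the robot, and variables do not carry over. Pictures are saved under pics/ and viewed, at most 10 in all, crops included, and the job is handed in when it is done.

Besides the shell and the picture viewer there is one more tool, called after "Emit:" by a JSON object that holds its "op" and its "data", one argument or row to a line. servo_tool: Moves the arm, as the interface text tells. Its arguments: {"type":"object","properties":{"rows":{"type":"array","items":{"type":"array","items":{"type":"number"}}},"grip_force":{"type":"number"}},"required":["rows"]}

```bash
mkdir -p pics
python3 - <<'E'
from cell import manip
import cv2
for n in("top","scene"):
    im=manip.camera(n); cv2.imwrite(f"pics/{n}0.png",cv2.resize(im[:,:,::-1],(800,600),interpolation=cv2.INTER_CUBIC))
    print(n,manip.camera_info(n))
print(manip.read_state())
E
```

```text
top {'fx': 368.3424606153156, 'fy': 368.3424606153156, 'cx': 257.9211939875281, 'cy': 188.4854616897731, 'position': array([310.32266959, -65.07769373, 982.89148927]), 'rotation': array([-2.89484422, -0.00742275, -1.60336376])}
scene {'fx': 476.53285287238566, 'fy': 476.53285287238566, 'cx': 252.49735735441996, 'cy': 195.02879620045746, 'position': array([1235.3451613 ,  666.68069874,  804.01802267]), 'rotation': array([-2.16271127, -0.0032821 ,  2.36021921])}
{'clock': 0.1, 'joints': array([ 1.06038297e+00,  3.00415927e-01,  1.52150818e+00, -6.36027876e-06,
        1.32071350e+00, -6.66252113e-02]), 'qd': array([ 0.00087335, -0.00124693, -0.00281499,  0.00026349, -0.00021678,
       -0.00076502]), 'effort': array([ 1.59148494e-03, -5.32645476e+01, -3.53285336e+01,  7.08999485e-02,
        2.35045189e-02, -7.28314944e-05]), 'eef_pos': array([236.05148658, 496.50864654, 204.94743433]), 'eef_rot': array([-3.14054960e+00, -6.34222109e-05,  2.69780605e+00]), 'wrist_force': array([-0.85744162, -0.50867569, -0.24152482]), 'moment': array([ 0.00333795, -0.01029754,  0.03031525]), 'finger_force': 0.0, 'finger_gap': 94.25415394604018}
```

View pics/top0.png

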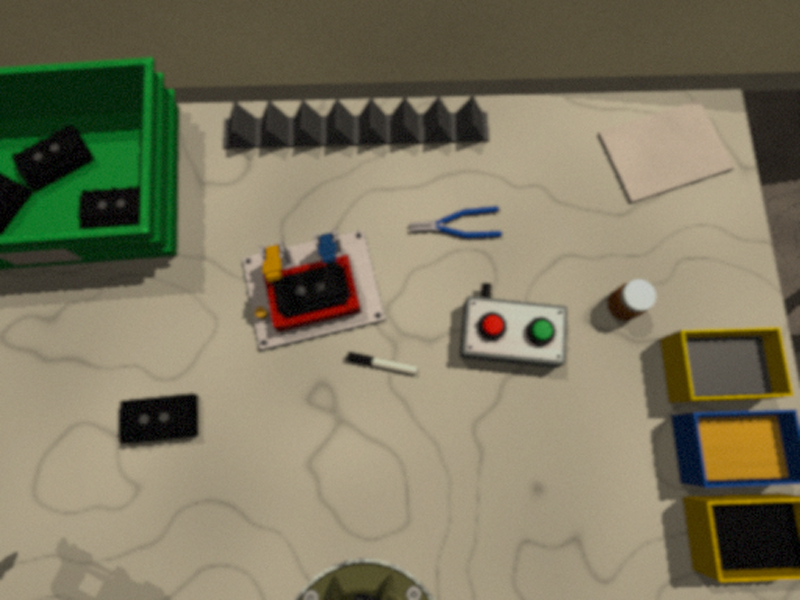

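View pics/scene0.png

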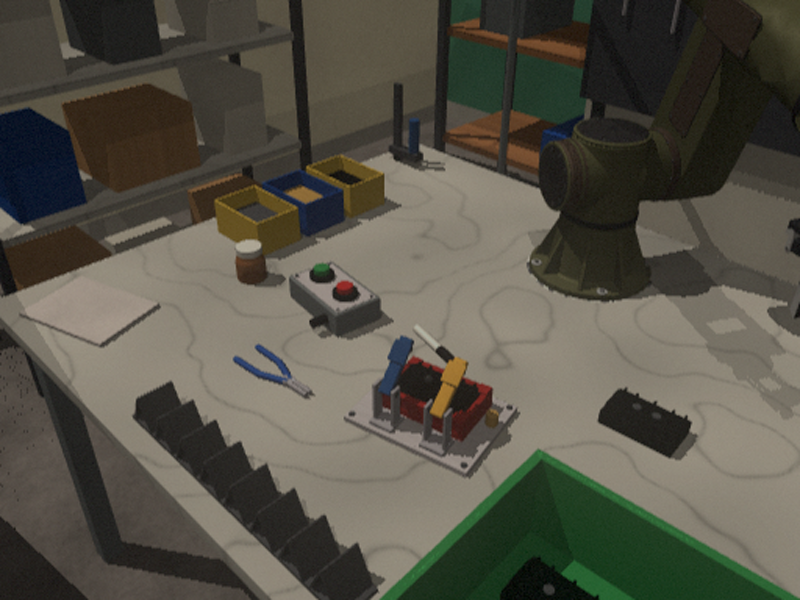

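The top view shows the fixture around (313,290) with yellow left and blue right, the red button at (492,326) and the green at (541,331). The gripper is well clear of all of them. I'll enlarge the fixture and panel.

```bash
cat > h.py <<'E'
from cell import manip
import cv2, numpy as np
from scipy.spatial.transform import Rotation as R
def cam(n):
    i=manip.camera_info(n); return i,R.from_euler('xyz',i['rotation']).as_matrix(),np.array(i['position'])
def ray(n,uv,z):
    i,M,p=cam(n); d=M@np.array([(uv[0]-i['cx'])/i['fx'],(uv[1]-i['cy'])/i['fy'],1]); return p+d*(z-p[2])/d[2]
def proj(n,P):
    i,M,p=cam(n); c=(np.atleast_2d(P)-p)@M; return np.c_[c[:,0]/c[:,2]*i['fx']+i['cx'],c[:,1]/c[:,2]*i['fy']+i['cy']]
E
python3 - <<'E'
from h import *
im=manip.camera("top")[:,:,::-1]
c=im[140:240,150:250]; c2=im[175:240,285:370]
cv2.imwrite("pics/topc.png",np.hstack([cv2.resize(c,(500,500),interpolation=cv2.INTER_CUBIC),np.zeros((500,10,3),np.uint8)])[:, :510])
s=1/1.5625
for nm,uv,z in [("TL",(243,258),12),("TR",(364,233),12),("BR",(384,319),12),("BL",(262,349),12),("red",(492,326),70),("green",(541,331),70)]:
    print(nm,ray("top",np.array(uv)*s,z).round(1))
E
```

```text
TL [629.6 199.7  12. ]
TR [669.9 -14.3  12. ]
BR [512.1 -46.1  12. ]
BL [466.6 161.9  12. ]
red [ 483.1 -221.3   70. ]
green [ 472.4 -299.8   70. ]
```

View pics/topc.png

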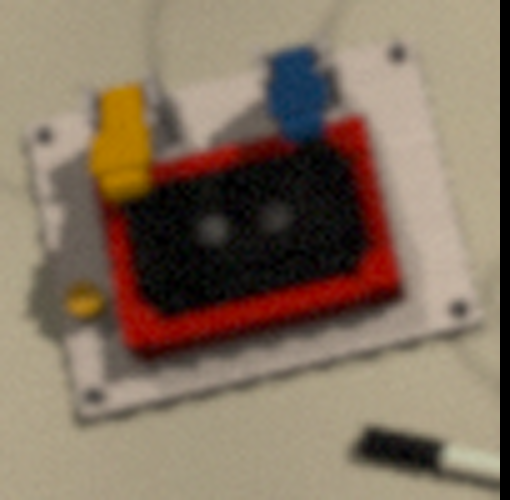

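The crop (5x, offset 150,140) shows the nest rim corners at TR (365,117), BR (400,295) and BL (133,352). The yellow arm runs (118,88)–(127,195), the blue arm (295,50)–(303,138), and the bush is at (85,300).

Run:
```python
from h import *
from scipy.optimize import least_squares
f=lambda u:np.array(u)/5+np.array([150,140])
obs=[((365,117),(49,-74,48)),((400,295),(-49,-74,48)),((133,352),(-49,74,48))]
pl=[((25,135),(85,110,12)),((413,40),(85,-110,12)),((483,322),(-85,-110,12)),((82,422),(-85,110,12))]
def W(p,q): 
    c,s=np.cos(p[2]),np.sin(p[2]); return [p[0]+c*q[0]-s*q[1],p[1]+s*q[0]+c*q[1],q[2]]
def res(p):
    P=[W(p,q) for _,q in obs]+[W(p,(q[0]+p[3],q[1]+p[4],q[2])) for _,q in pl]
    return (proj("top",P)-np.array([f(u) for u,_ in obs+pl])).ravel()
r=least_squares(res,[570,75,.2,0,0]); p=r.x
print(p.round(3),r.fun.round(1))
def F(w): 
    c,s=np.cos(p[2]),np.sin(p[2]); d=w[:2]-p[:2]; return np.array([c*d[0]+s*d[1],-s*d[0]+c*d[1]])
for nm,u,z in[("yhinge",(118,88),83),("ytip",(127,195),130),("bhinge",(295,50),83),("btip",(303,138),130)]:
    w=ray("top",f(u),z);print(nm,w.round(1),F(w).round(1))
```

```text
[5.54277e+02 7.29070e+01 2.15000e-01 1.44690e+01 1.66000e-01] [-0.  -0.3  1.4 -1.  -1.3  1.2 -0.2 -1.3 -0.  -0.5  0.4  0.9 -0.1  0.8]
yhinge [625.1 134.7  83. ] [82.4 45.3]
ytip [554.4 118.7 130. ] [ 9.9 44.8]
bhinge [643.1  43.9  83. ] [ 80.6 -47.2]
btip [580.4  34.4 130. ] [ 17.4 -43.2]
```

Emit:
{"op": "servo_tool", "data": {
  "rows": [
    [0,0,-5.2,29,-42,4,1],
    [0,0,-5.2,29,-42,4,1],
    [0,0,-5.2,29,-42,4,1],
    [0,0,-5.2,29,-42,4,1],
    [0,0,-5.2,29,-42,4,1],
    [0,0,-5.2,29,-42,4,1],
    [0,0,-5.2,29,-42,4,1],
    [0,0,-5.2,29,-42,4,1],
    [0,0,-5.2,29,-42,4,1],
    [0,0,-5.2,29,-42,4,1],
    [0,0,0,0,0,0,1],
    [0,0,0,0,0,0,1],
    [0,0,0,0,0,0,1]
  ]
}}

```text
clock: 1.78
eef_pos: [525.7, 77.7, 245.5]
eef_rot: [-3.142, -0.0, 1.792]
wrist_force: [0.0, 0.5, 0.6]
finger_gap: 0.8
finger_force: 0.0
```

Run:
```python
from h import *
s=manip.read_state(); print(s['clock'],s['eef_pos'],s['eef_rot'],s['finger_gap'],s['joints'].round(2))
print(manip.camera_info("wrist"))
im=manip.camera("wrist")[:,:,::-1]; cv2.imwrite("pics/w1.png",cv2.resize(im,(800,600),interpolation=cv2.INTER_CUBIC))
np.save("w1.npy",np.r_[s['eef_pos'],s['eef_rot']])
```

```text
1.775 [525.65906599  77.69474726 245.46292206] [-3.14153399e+00 -1.40367035e-04  1.79208133e+00] 0.7754165975095763 [ 0.08  0.23  1.52  0.    1.4  -0.14]
{'fx': 298.40423313863226, 'fy': 298.40423313863226, 'cx': 253.29923647699047, 'cy': 193.9872183108218, 'T_tool_cam': array([[-5.96674118e-04, -9.62149241e-01, -2.72522445e-01,
         8.00286393e+01],
       [ 9.99999821e-01, -5.83297080e-04, -1.30099994e-04,
        -1.15707829e-01],
       [-3.37859363e-05, -2.72522474e-01,  9.62149417e-01,
        -1.79074177e+02],
       [ 0.00000000e+00,  0.00000000e+00,  0.00000000e+00,
         1.00000000e+00]])}
```

View pics/w1.png

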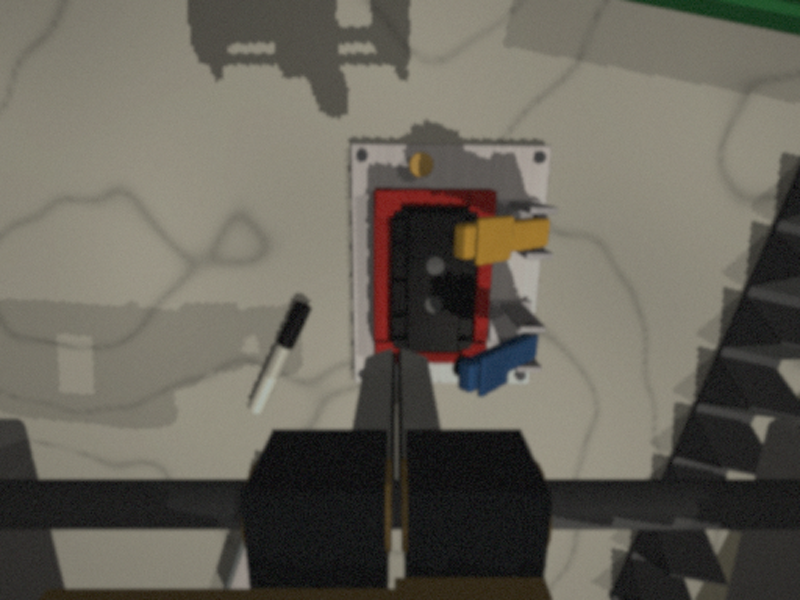

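The wrist view shows the fixture aligned with the picture. The nest corners are at (375,190), (496,190) and (375,352), with the yellow pad around (495,240) and the blue around (505,365). I'll enlarge the clamps.

Run:
```python
from h import *
im=cv2.imread("pics/w1.png")[130:410,340:570]; cv2.imwrite("pics/w1c.png",cv2.resize(im,None,fx=2.1,fy=2.1,interpolation=cv2.INTER_CUBIC))
```

```text
(no output)
```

View pics/w1c.png

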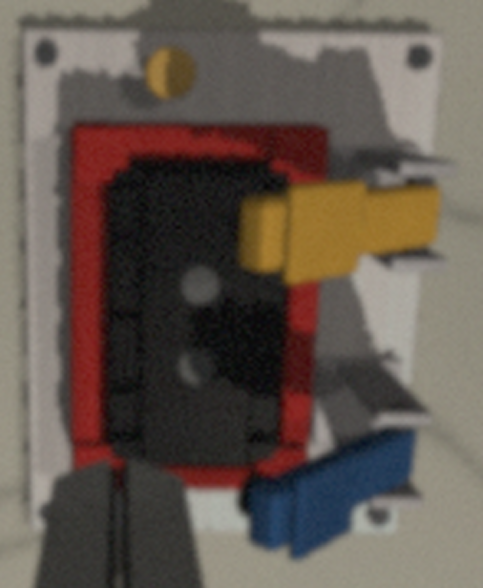

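Run:
```python
from h import *
from scipy.optimize import least_squares
w=np.load("w1.npy"); i=manip.camera_info("wrist"); T=i['T_tool_cam']; Rt=R.from_euler('xyz',w[3:]).as_matrix()
Mc=Rt@T[:3,:3]; pc=w[:3]+Rt@T[:3,3]
def pw(P):
    c=(np.atleast_2d(P)-pc)@Mc; return np.c_[c[:,0]/c[:,2]*i['fx']+i['cx'],c[:,1]/c[:,2]*i['fy']+i['cy']]
ft=lambda u:np.array(u)/5+np.array([150,140])
fw=lambda u:(np.array(u)/2.1+np.array([340,130]))/1.5625
def W(p,q): 
    c,s=np.cos(p[2]),np.sin(p[2]); return [p[0]+c*q[0]-s*q[1],p[1]+s*q[0]+c*q[1],q[2]]
nt=[((365,117),(49,-74,48)),((400,295),(-49,-74,48)),((133,352),(-49,74,48))]
pt=[((25,135),(1,1)),((413,40),(1,-1)),((483,322),(-1,-1)),((82,422),(-1,1))]
nw=[((72,123),(-49,74,48)),((327,128),(49,74,48)),((72,470),(-49,-74,48))]
qw=[((22,28),(-1,1)),((440,33),(1,1))]
aw=[((287,188),(77,15)),((287,284),(77,-15)),((365,181),(43,15)),((360,270),(43,-15))]
def pad(p,r,y,yh,a,off=10): return W(p,(p[4]-r*np.cos(a)+off*np.sin(a),yh+y,77+r*np.sin(a)+off*np.cos(a)))
def res(p):
    A=np.array([W(p,q) for _,q in nt]+[W(p,(p[3]+85*a,110*b,12)) for _,(a,b) in pt])
    A[:,:2]+=p[6:8]
    B=[W(p,q) for _,q in nw]+[W(p,(p[3]+85*a,110*b,12)) for _,(a,b) in qw]+[pad(p,r,y,45,p[5]) for _,(r,y) in aw]
    return np.r_[(proj("top",A)-np.array([ft(u) for u,_ in nt+pt])).ravel(),(pw(B)-np.array([fw(u) for u,_ in nw+qw+aw])).ravel(),p[6:8]/3]
r=least_squares(res,[554,73,.21,14.5,72,.7,0,0],loss='soft_l1'); p=r.x
print(p.round(3)); print(res(p).reshape(-1,2).round(1).tolist())
for a in (.8,p[5],.6,.4,.2,0):
    print(round(a,2),'Y',np.round(pad(p,60,0,45,a),1),'B',np.round(pad(p,60,0,-45,a),1))
s=np.array
for nm,uv in[("red",(492,326)),("green",(541,331))]: print(nm,ray("top",s(uv)/1.5625,70)[:2]-p[6:8])
```

```text
[ 5.56892e+02  7.63870e+01  2.10000e-01  1.39600e+01  7.72180e+01
  6.19000e-01 -1.87000e+00 -2.89200e+00]
[[-0.2, -0.5], [1.1, -1.2], [-1.6, 0.8], [-0.2, -1.6], [0.0, -0.5], [0.2, 1.0], [-0.4, 0.5], [-0.8, 0.4], [1.3, -0.3], [-0.5, 6.4], [-1.2, -0.2], [1.1, -0.3], [0.8, -0.8], [-1.0, 0.2], [0.4, -0.3], [-0.3, 1.1], [-0.6, -1.0]]
0.8 Y [589.1 129.3 127. ] B [607.9  41.3 127. ]
0.62 Y [580.9 127.5 120. ] B [599.7  39.5 120. ]
0.6 Y [580.1 127.4 119.1] B [598.9  39.3 119.1]
0.4 Y [572.8 125.8 109.6] B [591.6  37.8 109.6]
0.2 Y [567.4 124.7  98.7] B [586.2  36.6  98.7]
0 Y [564.3 124.   87. ] B [583.1  36.   87. ]
red [ 484.95125732 -218.44113151]
green [ 474.29927044 -296.95481458]
```

Emit:
{"op": "servo_tool", "data": {
  "rows": [
    [0,0,0,14,12.5,-10,1],
    [0,0,0,14,12.5,-10,1],
    [0,0,0,14,12.5,-10,1],
    [0,0,0,13,12.5,-10,1],
    [0,0,0,0,0,-27,1],
    [0,0,0,0,0,-27,1],
    [0,0,0,0,0,-15,1],
    [0,0,0,0,0,-10,1],
    [0,0,0,0,0,-5,1],
    [0,0,0,-4,-1,-6,1],
    [0,0,0,-4,-1,-6,1],
    [0,0,0,-3,-0.5,-5,1],
    [0,0,0,-2.5,-0.5,-5,1]
  ]
}}

```text
clock: 3.45
eef_pos: [567.7, 123.7, 99.3]
eef_rot: [3.141, 0.0, 1.79]
wrist_force: [2.2, 0.0, 1.4]
finger_gap: 0.7
finger_force: 1.1
```

Emit:
{"op": "servo_tool", "data": {
  "rows": [
    [0,0,0,-1.5,-0.5,-5,1],
    [0,0,0,-1,0,-4,1],
    [0,0,0,-1,0,-3,1],
    [0,0,0,0,0,-1,1],
    [0,0,0,0,0,0,1]
  ]
}}

```text
clock: 4.08
eef_pos: [564.3, 123.1, 87.1]
eef_rot: [3.141, 0.0, 1.79]
wrist_force: [-1.8, -1.8, 8.6]
finger_gap: 0.1
finger_force: 4.6
```

Emit:
{"op": "servo_tool", "data": {
  "rows": [
    [0,0,0,0,0,-1,1],
    [0,0,0,0,0,-1,1],
    [0,0,0,0,0,0,1]
  ]
}}

```text
clock: 4.45
eef_pos: [564.4, 123.1, 86.7]
eef_rot: [3.14, 0.0, 1.79]
wrist_force: [-10.4, -1.9, 26.4]
finger_gap: 0.3
finger_force: 13.1
```

Emit:
{"op": "servo_tool", "data": {
  "rows": [
    [0,0,0,0,0,30,1],
    [0,0,0,0,0,30,1],
    [0,0,0,0,0,30,1],
    [0,0,0,13,-28,0,1],
    [0,0,0,13,-28,0,1],
    [0,0,0,13,-27,0,1],
    [0,0,0,0,0,-20,1],
    [0,0,0,0,0,-14,1],
    [0,0,0,0,0,-10,1],
    [0,0,0,0,0,-6,1],
    [0,0,0,-4,-1,-5,1]
  ]
}}

```text
clock: 5.82
eef_pos: [599.3, 39.5, 119.7]
eef_rot: [3.141, 0.0, 1.791]
wrist_force: [-0.7, 1.2, 3.9]
finger_gap: 0.6
finger_force: 1.6
```

In contact with the blue arm (3.9 N), so I'll follow its arc down.

Emit:
{"op": "servo_tool", "data": {
  "rows": [
    [0,0,0,-4,-1,-5,1],
    [0,0,0,-4,-0.5,-5,1],
    [0,0,0,-3,-0.5,-5,1],
    [0,0,0,-2,-0.5,-5,1],
    [0,0,0,-1.5,-0.5,-5,1],
    [0,0,0,-1,0,-4,1],
    [0,0,0,-0.5,0,-3,1],
    [0,0,0,0,0,-2,1],
    [0,0,0,0,0,0,1]
  ]
}}

```text
clock: 6.95
eef_pos: [583.0, 36.0, 86.9]
eef_rot: [-3.141, 0.0, 1.79]
wrist_force: [-11.5, -2.5, 20.0]
finger_gap: 0.6
finger_force: 9.8
```

Emit:
{"op": "servo_tool", "data": {
  "rows": [
    [0,0,0,0,0,30,1],
    [0,0,0,0,0,30,1],
    [0,0,0,0,0,30,1],
    [0,0,0,-13,-42,0,1],
    [0,0,0,-13,-42,0,1],
    [0,0,0,-14,-41,0,1],
    [0,0,0,-14,-41,0,1],
    [0,0,0,-14,-42,0,1],
    [0,0,0,-14,-42,0,1],
    [0,0,0,-13,-41,-10,1],
    [0,0,0,-14,-42,-20,1],
    [0,0,0,0,0,-30,1],
    [0,0,0,0,0,-10,1],
    [0,0,0,0,0,0,1]
  ]
}}

```text
clock: 8.7
eef_pos: [474.3, -296.4, 105.3]
eef_rot: [-3.141, -0.001, 1.791]
wrist_force: [-0.1, 0.3, 0.7]
finger_gap: 0.6
finger_force: 0.0
```

Run:
```python
from h import *
s=manip.read_state(); print(s['clock'],s['eef_pos'])
a=manip.camera("wrist")[:,:,::-1]; t=manip.camera("scene")[:,:,::-1]
t=t[120:320,120:390]
cv2.imwrite("pics/b1.png",np.hstack([cv2.resize(a,(400,300)),cv2.resize(t,(400,300),interpolation=cv2.INTER_CUBIC)]))
```

```text
8.7 [ 474.25066155 -296.37894744  105.33972264]
```

View pics/b1.png

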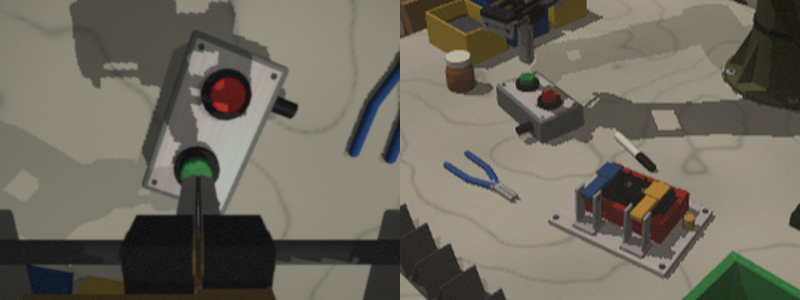

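Both clamp arms are level in the scene view. In the wrist view the fingers stand over the green button, with red at (227,94) and the green collar at x 174–218. I'll check the button centres from this picture.

Run:
```python
from h import *
i=manip.camera_info("wrist");T=i['T_tool_cam'];s=manip.read_state();Rt=R.from_euler('xyz',s['eef_rot']).as_matrix()
M=Rt@T[:3,:3];p=s['eef_pos']+Rt@T[:3,3]
im=manip.camera("wrist").astype(int);r,g,b=im[...,0],im[...,1],im[...,2]
def at(u,v,z):
    d=M@np.array([(u-i['cx'])/i['fx'],(v-i['cy'])/i['fy'],1]);return (p+d*(z-p[2])/d[2]).round(1)
m=((r>90)&(g<70)&(b<70)).astype(np.uint8); n,l,st,c=cv2.connectedComponentsWithStats(m)
k=1+st[1:,4].argmax();x,y,w,h,_=st[k];print("red",st[k],at(x+w/2,y+h/2,69))
m=((g>r+25)&(g>b+20)).astype(np.uint8);n,l,st,c=cv2.connectedComponentsWithStats(m)
k=1+st[1:,4].argmax();x,y,w,h,_=st[k];print("green",st[k],"top edge",at(x+w/2,y,70),"left",at(x,y+h/2,70),"right",at(x+w,y+h/2,70))
print("collar top edge",at(196*1.28,145*1.28,62),at(174*1.28,165*1.28,62),at(218*1.28,165*1.28,62))
```

```text
red [272 100  39  28 493] [ 484.  -215.8   69. ]
green [231 200  41  30 800] top edge [ 470.2 -283.1   70. ] left [ 457.5 -298.2   70. ] right [ 488.1 -291.4   70. ]
collar top edge [ 467.7 -274.2   62. ] [ 450.5 -299.5   62. ] [ 494.  -289.8   62. ]
```

Emit:
{"op": "servo_tool", "data": {
  "rows": [
    [0,0,0,-1,-1,-18,1],
    [0,0,0,0,0,-12,1],
    [0,0,0,0,0,-5,1],
    [0,0,0,0,0,-4,1],
    [0,0,0,0,0,-4,1],
    [0,0,0,0,0,-2,1],
    [0,0,0,0,0,0,1]
  ]
}}

```text
clock: 9.72
eef_pos: [473.4, -298.0, 65.2]
eef_rot: [3.141, 0.001, 1.79]
wrist_force: [-24.3, 16.5, 56.7]
finger_gap: 0.8
finger_force: 28.5
```

The force is higher than expected at 65 mm, so I'll look before doing anything else.

Run:
```python
from h import *
s=manip.read_state(); print({k:np.round(s[k],2) for k in s})
a=manip.camera("wrist")[:,:,::-1]; t=manip.camera("scene")[:,:,::-1]
s=manip.read_state(); print(s['eef_pos'],s['wrist_force'])
t=t[100:220,150:270]
cv2.imwrite("pics/b2.png",np.hstack([cv2.resize(a,(400,400)),cv2.resize(t,(400,400),interpolation=cv2.INTER_CUBIC)]))
```

```text
{'clock': np.float64(9.72), 'joints': array([-0.63,  0.47,  1.63, -0.  ,  1.04, -0.85]), 'qd': array([-0.,  0.,  0.,  0., -0.,  0.]), 'effort': array([ -0.43, -30.6 , -25.07,   0.28,  -7.72,  -0.  ]), 'eef_pos': array([ 473.39, -297.95,   65.22]), 'eef_rot': array([3.14, 0.  , 1.79]), 'wrist_force': array([-24.29,  16.47,  56.66]), 'moment': array([ 3.16,  4.82, -0.08]), 'finger_force': np.float64(28.5), 'finger_gap': np.float64(0.79)}
[ 473.38134044 -297.96164588   65.20521219] [-24.29504035  16.39801137  56.54252259]
```

View pics/b2.png

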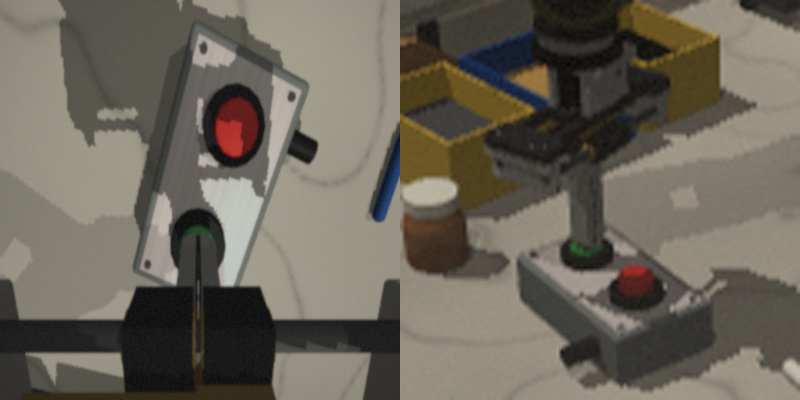

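Emit:
{"op": "servo_tool", "data": {
  "rows": [
    [0,0,0,0,0,3,1],
    [0,0,0,0,0,0,1],
    [0,0,0,0,0,0,1]
  ]
}}

```text
clock: 10.2
eef_pos: [473.2, -297.8, 65.8]
eef_rot: [3.141, 0.0, 1.79]
wrist_force: [-13.6, 8.9, 29.3]
finger_gap: 0.9
finger_force: 14.4
```

Emit:
{"op": "servo_tool", "data": {
  "rows": [
    [0,0,0,0,0,2,1],
    [0,0,0,0,0,0,1],
    [0,0,0,0,0,0,1]
  ]
}}

```text
clock: 10.58
eef_pos: [473.2, -297.8, 66.2]
eef_rot: [3.141, 0.0, 1.79]
wrist_force: [-4.1, 3.2, 10.2]
finger_gap: 0.3
finger_force: 4.7
```

Emit:
{"op": "servo_tool", "data": {
  "rows": [
    [0,0,0,0,0,2,1],
    [0,0,0,0,0,0,1],
    [0,0,0,0,0,0,1]
  ]
}}

```text
clock: 10.95
eef_pos: [473.2, -297.8, 67.5]
eef_rot: [3.141, 0.0, 1.79]
wrist_force: [-1.5, 1.6, 4.6]
finger_gap: 0.5
finger_force: 2.1
```

Emit:
{"op": "servo_tool", "data": {
  "rows": [
    [0,0,0,0,0,2.5,1],
    [0,0,0,0,0,0,1],
    [0,0,0,0,0,0,1]
  ]
}}

```text
clock: 11.32
eef_pos: [473.3, -297.8, 70.0]
eef_rot: [3.141, 0.0, 1.79]
wrist_force: [-0.4, 1.4, 3.5]
finger_gap: 0.4
finger_force: 1.6
```

Emit:
{"op": "servo_tool", "data": {
  "rows": [
    [0,0,0,0,0,2.5,1],
    [0,0,0,0,0,0,1],
    [0,0,0,0,0,0,1]
  ]
}}

```text
clock: 11.7
eef_pos: [473.2, -297.8, 72.4]
eef_rot: [3.141, 0.0, 1.79]
wrist_force: [0.3, 0.4, 1.9]
finger_gap: 0.6
finger_force: 1.1
```

Emit:
{"op": "servo_tool", "data": {
  "rows": [
    [0,0,0,0,0,2.5,1],
    [0,0,0,0,0,0,1],
    [0,0,0,0,0,0,1]
  ]
}}

```text
clock: 12.08
eef_pos: [473.0, -297.7, 74.8]
eef_rot: [-3.141, -0.0, 1.79]
wrist_force: [0.3, -0.4, 0.1]
finger_gap: 0.3
finger_force: 0.0
```

The button's travel reads about 74 mm out to 66 mm on its stop. By the readings and row timing it was held against the stop from about 9.4 s to 10.6 s, over a second, and it is now out again. I'll retract and check everything.

Emit:
{"op": "servo_tool", "data": {
  "rows": [
    [0,0,0,0,0,20,1],
    [0,0,0,0,0,40,1],
    [0,0,0,0,0,50,1],
    [0,0,0,-15,0,40,1],
    [0,0,0,-15,0,30,1],
    [0,0,0,0,0,0,1]
  ]
}}

```text
clock: 12.82
eef_pos: [443.2, -298.3, 257.0]
eef_rot: [3.139, 0.003, 1.79]
wrist_force: [-1.2, -0.2, -0.6]
finger_gap: 0.3
finger_force: 0.0
```

Run:
```python
from h import *
t=manip.camera("scene")[:,:,::-1]; p=manip.camera("top")[:,:,::-1]
t=t[140:320,140:360]; p=p[120:250,140:330]
cv2.imwrite("pics/f.png",np.hstack([cv2.resize(t,(440,360),interpolation=cv2.INTER_CUBIC),cv2.resize(p,(360,360),interpolation=cv2.INTER_CUBIC)]))
```

```text
(no output)
```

View pics/f.png

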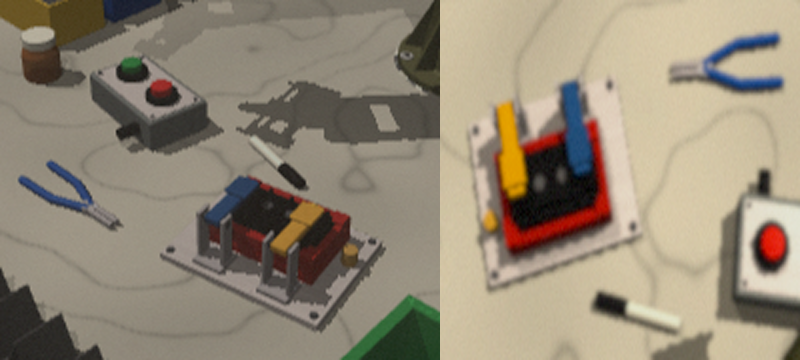

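Both arms lie level on the moulding, which is still in its nest. The green button stands out again, and nothing else has moved.

```bash
python3 -c "
from cell import manip
print(manip.sign_off())"
```

```text
the job is handed in; nothing more can be done
None
```

The job is handed in: the yellow clamp then the blue clamp were pushed onto their stops, and the green button was held fully in for about 1.2 s (peak about 57 N, since it bottomed out about 4 mm higher than expected) and came back out, with the red button untouched and nothing else seen to move.

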